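# Stow the calibrated sensor parts in their nests before sailing

## Task

We are about to sail, so stow the four calibrated parts: put the white conductivity cell (now on the turntable), the titanium pressure housing, the brass bleed valve and the red end plug each into the black-rimmed nest that matches it in outline and lining colour (white oblong, large grey round, yellow hexagon, small red round). Each must end up flat on the nest floor inside the rim, the same way up as it is now. Set the parts down rather than dropping them, and leave the hex key where it lies.

Things in the scene. Friction and masses are not known exactly. Their poses are not given: they have to be found in the camera images.
- cell_center (a point): White ceramic conductivity cell lying level on the turntable: a tube 28 mm across with two dark bands, along own x, between two end blocks (each 12 mm long, 44 mm wide in y, 48 mm high, 76 mm apart), 100 mm long in all, 0.25 kg. This point is on the tube axis, mid-length, 26 mm above the underside of the blocks; z up. Grip the tube across y between the blocks.
- housing_center (a point): Polished titanium pressure sensor housing: a cylinder 50 mm across, 70 mm high, with a 34 mm wide neck above it, 84 mm high in all, 0.45 kg. Stands upright; this point is on its vertical axis, half-way up: 42 mm above its underside.
- valve_center (a point): Brass bleed valve: hexagonal body 36 mm across flats, 34 mm high, flats facing own +y and -y; above it a round cap 26 mm across; 56 mm high in all, 0.22 kg. A 12 mm thick outlet pipe, 20 mm up, reaches 36 mm from the axis along own +x: grip across y. Stands upright; this point is on its vertical axis, half-way up: 28 mm above its underside.
- plug_center (a point): Red silicone end plug, firm: a cylinder 40 mm across with a smaller 24 mm step on top, 56 mm high in all, 0.08 kg. Stands upright; this point is on its vertical axis, half-way up: 28 mm above its underside.
- nest_cell: Oblong nest with white lining, for the cell: 120 mm (along own x) by 64 mm inside the 4 mm thick black rim, the rim open in the middle 68 mm of both long sides. The base is fixed to the bench; origin at the centre of the underside, z up. Floor 5 mm and rim top 9 mm above the origin. The cell lies along own x, either way round.
- nest_housing: Large round nest with grey lining, for the titanium housing: 70 mm across inside the 4 mm thick black rim. The base is fixed to the bench; origin at the centre of the underside, z up. Floor 5 mm and rim top 9 mm above the origin. 
- nest_valve: Hexagonal nest with yellow lining, for the brass valve: 60 mm across flats inside the 4 mm thick black rim. The base is fixed to the bench; origin at the centre of the underside, z up. Floor 5 mm and rim top 9 mm above the origin. The valve may point any way; its outlet passes above the rim.
- nest_plug: Small round nest with red lining, for the red plug: 60 mm across inside the 4 mm thick black rim. The base is fixed to the bench; origin at the centre of the underside, z up. Floor 5 mm and rim top 9 mm above the origin. 
- turntable: Round turntable of grey-painted cast iron, 130 mm across, locked and fixed to the bench, carrying the cell at the start. Origin at the centre of its underside; its flat top is 45 mm above the bench.
- hexkey_center (a point): Stubby dark steel L-shaped hex key lying loose on the bench, to be left alone: long arm 70 mm along own x, 7 mm thick, short arm reaching 20 mm towards own +y at its +x end. This point is the middle of the long arm, 3.5 mm above the bench.

How it is judged:
At the end, for the whole second after the job is handed in: Each part rests in its own nest: centre within 15 mm of the nest centre horizontally, underside within 3 mm of the floor height, upright within 0.06 rad, the cell along its nest within 0.35 rad either way round, all below 20 mm/s and 0.2 rad/s (horizontal distance between cell_center and nest_cell below 0.015 m and z of cell_center in the frame of nest_cell between 0.028 and 0.034 m and angle between each of cell_center, housing_center, valve_center, plug_center's own z axis and vertical below 0.06 rad and linear speed of each of cell, housing, valve, plug below 0.02 m/s and angular speed of each of cell, housing, valve, plug below 0.2 rad/s and horizontal distance between housing_center and nest_housing below 0.015 m and z of housing_center in the frame of nest_housing between 0.044 and 0.05 m and horizontal distance between valve_center and nest_valve below 0.015 m and z of valve_center in the frame of nest_valve between 0.03 and 0.036 m and horizontal distance between plug_center and nest_plug below 0.015 m and z of plug_center in the frame of nest_plug between 0.03 and 0.036 m and angle between the x axis of cell_center and the x axis of nest_cell, either way round below 0.35 rad); the robot touches nothing.
It fails at once if the white ceramic cell is dropped (falls free of the fingers faster than 0.7 m/s, about 25 mm of fall) (linear speed of cell above 0.7 m/s and contact force between the fingers and cell below 0.05 N).
It fails at once if the titanium housing is dropped (falls free of the fingers faster than 0.7 m/s, about 25 mm of fall) (linear speed of housing above 0.7 m/s and contact force between the fingers and housing below 0.05 N).
It fails at once if the brass valve is dropped (falls free of the fingers faster than 0.7 m/s, about 25 mm of fall) (linear speed of valve above 0.7 m/s and contact force between the fingers and valve below 0.05 N).
It fails at once if the red plug is dropped (falls free of the fingers faster than 0.7 m/s, about 25 mm of fall) (linear speed of plug above 0.7 m/s and contact force between the fingers and plug below 0.05 N).
It fails at once if the hex key is moved by more than 20 mm (distance of hexkey_center from where it was at the start of the episode above 0.02 m).
It also fails if it takes over 112 s, if anything falls off the work surface, if the arm or the gripper's body presses on something with over 40 N, if the wrist force passes 120 N, or if a joint passes its speed limit or range.

## Robot

A 7-joint arm with a two-finger parallel gripper is mounted at the origin on the work surface. World frame = base frame: x ahead of the robot, y to its left, z up, the work surface at z = 0. Lengths are in m, angles in rad, forces in N, time in s.
With the tool pointing down it reaches from about 0.4 to 0.85 m from the base axis. Payload 6.9 kg.
Tool frame: the origin (TCP) lies midway between the tips of the shut fingers; the grasp point (between the pads) lies behind it (ctrl.pinch_z is the z of the grasp point in the tool frame, in m); z points along the fingers, y is the direction in which the jaws open and shut (so a half turn about z gives the same grasp; the last joint's range is limited). The gripper opens to 85 mm and grips with 20 to 120 N. Pads are 22 mm wide; open, the fingers measure 114 mm over their backs; the gripper's body (76 mm by 85 mm) begins 54 mm behind the grasp point. The pads swing forward as they close: fully open they stand 13 mm farther back than shut.
Start: joints at [1.25, 0.507, -0.238, 1.5, 0.126, 1.149, -0.155], TCP at [0.259, -0.569, 0.231] pointing down, gripper open.
Joint ranges: [-3.08, 3.08], [-0.24, 2.05], [-1.43, 1.35], [0, 2.5], [-1.52, 4.66], [0.17, 1.96], [-2.89, 2.89]. Speed limits (rad/s): [2.39, 2.39, 3.14, 3.14, 3.14, 3.14, 3.14].

## Interface

Orientations are given as a unit quaternion [w, x, y, z].
In Python, from station import ctrl, get_state, vision, ticket, models gives the robot as it stands. Calls block until the motion is done:
- ctrl.movep(position, orientation): joint-space move of the TCP to a pose.
- ctrl.movel(position, frame=None, max_speed=0.15): straight line of the TCP; frame=None keeps the orientation; max_speed is the mean speed in m/s.
- ctrl.set_joints(angles): joint-space move.
- ctrl.ungrasp() and ctrl.close_gripper(force=None): open the fingers fully, or close them until they stop; force is the grip in N (None keeps the last).
- ctrl.pause(seconds).
- ctrl.ik(position, orientation): joint angles nearest the present ones, or None.
- get_state(): the state.
- vision.grab_frame(name): name is "scene" or "top"; returns (picture, depth): 384x512x3 uint8, blue, green, red; 384x512 float32, m along the optical axis (not along the pixel's ray), 0 where there is no reading.
- vision.camera_info(name): a dict with "mtx" (3x3 intrinsics, pixels), "R" (3x3) and "t" (3): a world point X has camera coordinates R X + t. Camera axes: x right, y down, z forward; pixel columns grow to the right and rows downward; lengths in m; the calibration is good to about 2 mm. A picture is of the moment at which its call begins. camera_info takes no time and is no camera call.
A pose or a line that the arm cannot do raises ctrl.Unreachable and nothing moves.
- ticket.close_job(): hands the job in, once; it reports no verdict.
Trained networks look in the newest picture that a camera, given by its name, has taken for a name from the list of things; names that differ only in an ending like _2 or _b are one class to them, and where a whole thing is asked for, a point or a joint stands for the part that bears it (a point fixed in the world has none). Each returns a list of dicts, best first, with "p" (0 to 1); they miss things now and then, are a little off and sometimes report something else, mostly with a low value. They report only what shows in the picture. A call takes as long as a camera call.
- models.recognise(camera, target): "point" ([column, row] in pixels, amid what is visible of it).
- models.masks_of(camera, target): "mask" (384x512 bool, what is visible of it) and "point" ([column, row] in pixels, amid what is visible of it).
The state is a dict: "time": time; "qpos": joint angles; "qd": joint speeds; "tau": joint torques, N m; "tcp_pos": TCP position; "eef_rot": TCP orientation; "contact_force": force on the tool from outside, world axes, zero at the start; "wrist_torque": the same for the moment, N m; "width": finger opening in m.
Only numpy, scipy, OpenCV 4.12 (cv2) and the standard library are available. Lean on these libraries where they do the work, as an engineer would, in place of code of your own. Each camera call takes 0.05 s, during which the arm holds its last target. There are 200 camera calls.

## Working session

There is one attempt and no reset: what is moved stays moved. The work goes in short steps, each a Python script; the robot and the scene stay as the last script left them, time stands still between calls to the robot, and variables do not carry over. Pictures are saved under pics/ and viewed, about 12 in all and at most 16, crops included, and the job is handed in when it is done.

```bash
mkdir -p pics; ls; python3 - <<'E'
from station import ctrl, get_state, vision
import cv2
for n in ["top","scene"]:
    p,d=vision.grab_frame(n); cv2.imwrite(f"pics/{n}0.png",p)
    i=vision.camera_info(n); print(n,i["mtx"].round(1).tolist(),i["R"].round(3).tolist(),i["t"].round(3).tolist())
s=get_state();print(ctrl.pinch_z,s["time"],s["eef_rot"],s["width"])
E
```

```text
pics
top [[441.2, 0.0, 255.6], [0.0, 441.2, 189.8], [0.0, 0.0, 1.0]] [[-0.017, -1.0, -0.01], [-0.982, 0.018, -0.187], [0.187, 0.006, -0.982]] [0.007, 0.534, 0.951]
scene [[390.9, 0.0, 251.9], [0.0, 390.9, 197.6], [0.0, 0.0, 1.0]] [[0.357, 0.934, -0.001], [0.65, -0.25, -0.717], [-0.67, 0.256, -0.697]] [-0.188, -0.288, 1.428]
-0.0187 0.1 [-7.91842273e-04  9.77321622e-01  2.11758797e-01 -1.81356865e-04] 0.08544567161669532
```

View pics/top0.png

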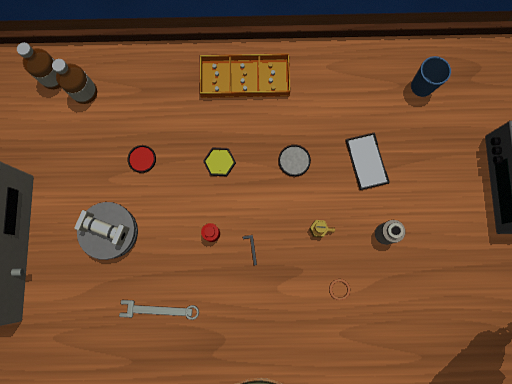

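View pics/scene0.png

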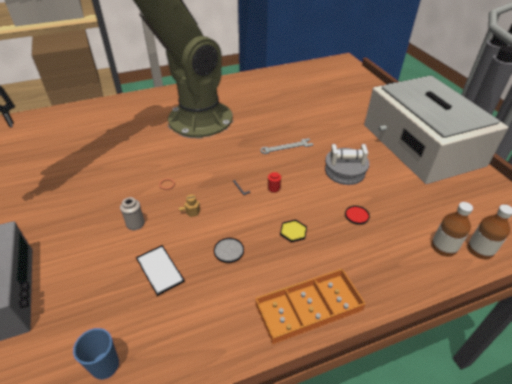

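Top view: cell on the turntable at (102,229), plug (210,232), hex key (252,250), valve (320,229), housing (392,232). The nests are red (142,159), yellow (220,161), grey (294,160) and white (367,161). Next I'll measure them.

```bash
cat > h.py <<'E'
import numpy as np, cv2
from station import ctrl, get_state, vision, ticket, models
def cloud(cam, d):
    """world points HxWx3 from depth"""
    i=vision.camera_info(cam); K,R,t=map(np.asarray,(i["mtx"],i["R"],i["t"]))
    v,u=np.mgrid[:d.shape[0],:d.shape[1]]
    c=np.stack([(u-K[0,2])/K[0,0]*d,(v-K[1,2])/K[1,1]*d,d],-1)
    return (c-t)@R
def onplane(cam, uv, z):
    i=vision.camera_info(cam); K,R,t=map(np.asarray,(i["mtx"],i["R"],i["t"]))
    uv=np.atleast_2d(uv).astype(float)
    r=np.c_[uv,np.ones(len(uv))]@np.linalg.inv(K).T@R; o=-R.T@t
    return (o+r*((z-o[2])/r[:,2])[:,None])[:,:2]
def mask(cam,name):
    m=models.masks_of(cam,name)
    return (m[0]["mask"],m[0]["p"],m[0]["point"]) if m else (None,0,None)
E
cat > meas.py <<'E'
from h import *
for cam in ["top","scene"]:
    p,d=vision.grab_frame(cam); P=cloud(cam,d)
    for n,z in [("nest_cell",.009),("nest_housing",.009),("nest_valve",.009),("nest_plug",.009),("turntable",.045),
      ("cell_center",.093),("housing_center",.084),("valve_center",.056),("plug_center",.056),("hexkey_center",.004)]:
        m,pr,pt=mask(cam,n)
        if m is None: print(cam,n,"none"); continue
        vs,us=np.nonzero(m); W=P[m]; ok=d[m]>0
        xy=onplane(cam,np.c_[us,vs],z)
        if n[-6:]=="center" and n[0]!='h' or n=="housing_center":
            top=ok&(W[:,2]>z-.006)&(W[:,2]<z+.006); s=W[top,:2]; 
        else: s=xy
        r=cv2.minAreaRect(s.astype(np.float32)) if len(s)>4 else None
        print(cam,n,round(pr,2),len(us),ok.sum(),len(s),"zmax",np.percentile(W[ok,2],[2,50,98]).round(3) if ok.any() else '',
          "mean",s.mean(0).round(4), "rect",np.round(r[0],4),np.round(r[1],4),round(r[2],1))
        if n=="valve_center":
            q=W[ok&(W[:,2]>.008)&(W[:,2]<.034)]; c=s.mean(0); dd=q[:,:2]-c; rr=np.hypot(*dd.T)
            for k in (22,26,30): 
                f=dd[rr>k/1000]; print("  outlet",k,len(f), np.degrees(np.arctan2(*f.mean(0)[::-1])).round(1) if len(f) else '')
E
python3 meas.py
```

```text
top nest_cell 0.88 1666 1656 1666 zmax [-0.001  0.004  0.01 ] mean [ 0.6076 -0.2686] rect [ 0.6087 -0.2688] [0.1313 0.0773] 12.1
top nest_housing 0.8 833 830 833 zmax [-0.001  0.005  0.01 ] mean [ 0.6133 -0.0955] rect [ 0.6138 -0.0959] [0.0752 0.0782] 44.1
top nest_valve 0.88 645 643 645 zmax [0.001 0.005 0.011] mean [0.6144 0.0836] rect [0.6146 0.0834] [0.0731 0.0644] 25.9
top nest_plug 0.71 610 608 610 zmax [0.001 0.005 0.011] mean [0.6242 0.2714] rect [0.6247 0.2715] [0.0674 0.0652] 65.7
top turntable 0.89 1965 1958 1965 zmax [0.007 0.044 0.049] mean [0.4459 0.3312] rect [0.447 0.332] [0.1313 0.1286] 66.0
top cell_center 0.82 817 817 248 zmax [0.055 0.084 0.095] mean [0.4519 0.3356] rect [0.4525 0.3356] [0.1019 0.0431] 69.4
top housing_center 0.67 599 597 200 zmax [0.    0.071 0.086] mean [ 0.4346 -0.3009] rect [ 0.4348 -0.3015] [0.032  0.0336] 21.0
top valve_center 0.54 279 279 108 zmax [0.008 0.034 0.058] mean [ 0.4475 -0.1448] rect [ 0.4476 -0.1448] [0.0247 0.0242] 24.4
  outlet 22 25 -97.2
  outlet 26 18 -96.8
  outlet 30 9 -96.8
top plug_center 0.6 270 268 107 zmax [0.016 0.0
[... 794 characters left out ...]
0.053  0.0916] 74.6
scene cell_center 0.61 444 444 92 zmax [0.048 0.081 0.095] mean [0.4567 0.3329] rect [0.4521 0.333 ] [0.1003 0.0442] 67.1
scene housing_center 0.97 578 578 122 zmax [0.004 0.058 0.086] mean [ 0.4375 -0.3039] rect [ 0.4359 -0.3036] [0.0338 0.0319] 30.2
scene valve_center 0.76 267 266 62 zmax [0.004 0.033 0.059] mean [ 0.45   -0.1484] rect [ 0.4483 -0.1469] [0.0213 0.0248] 41.0
  outlet 22 7 -99.6
  outlet 26 3 -98.4
  outlet 30 0 
scene plug_center 0.75 259 259 64 zmax [0.003 0.039 0.058] mean [0.4438 0.0986] rect [0.4406 0.0967] [0.0287 0.0274] 32.2
scene hexkey_center 0.52 74 74 74 zmax [-0.     0.007  0.01 ] mean [0.4067 0.0065] rect [0.4016 0.0061] [0.0695 0.0191] 15.2
```

```bash
cat >> h.py <<'E'
from scipy.spatial.transform import Rotation as Rn
def quat(a):
    a=np.radians(a); y=[np.cos(a),np.sin(a),0]; x=[-np.sin(a),np.cos(a),0]
    return Rn.from_matrix(np.c_[x,y,[0,0,-1]]).as_quat(scalar_first=True)
def best(pos,a):
    """jaw angle a or a+180, whichever keeps the wrist joint nearest mid-range"""
    c=[(abs(q[6]),b) for b in (a,a+180) if (q:=ctrl.ik(pos,quat(b))) is not None]
    return min(c)[1]
def say(*t):
    s=get_state(); print(*t,"t",round(s["time"],1),"tcp",np.round(s["tcp_pos"],4),"w",round(s["width"],4),"F",np.round(s["contact_force"],1))
def pick(xy,z,a,force,up=.15):
    p=[*xy,z+up]; ctrl.movep(p,quat(best(p,a)))
    ctrl.movel([*xy,z]); say("down"); ctrl.close_gripper(force); say("gripped")
    ctrl.movel([*xy,z+up]); say("lifted")
def carry(xy,z,a,up=.12):
    p=[*xy,z+up]; ctrl.movep(p,quat(best(p,a))); say("above")
def put(xy,z,up=.15):
    ctrl.movel([*xy,z+.03]); ctrl.movel([*xy,z],max_speed=.04); say("at")
    ctrl.ungrasp(); ctrl.pause(.2); ctrl.movel([*xy,z+up]); say("released")
E
cat > objs.py <<'E'
# part: pick xy, tcp height above underside, support z, jaw angle, nest xy, place jaw angle, force
O=dict(housing=((.4355,-.3023),.030,0,-35,(.615,-.0973),-9,80),
 valve=((.4485,-.146),.010,0,-7.5,(.6165,.0815),-7.5,60),
 plug=((.4412,.0995),.009,0,13,(.6255,.2698),23,40),
 cell=((.4523,.3343),.0075,.045,-21.7,(.6097,-.271),-77.3,60))
E
cat > go.py <<'E'
import sys
from h import *; from objs import O
xy,h,s,a,n,b,f=O[sys.argv[1]]
pick(xy,h+s,a,f); carry(n,h+.006,b); put(n,h+.006)
E
python3 go.py housing
```

```text
down t 3.6 tcp [ 0.4359 -0.3027  0.0306] w 0.085 F [0.2 0.1 0.4]
gripped t 4.0 tcp [ 0.4356 -0.3025  0.031 ] w 0.0483 F [-1.8  1.5  7.7]
lifted t 5.2 tcp [ 0.4348 -0.302   0.179 ] w 0.048 F [-0.6 -0.3 -5.6]
above t 6.2 tcp [ 0.6144 -0.0989  0.1554] w 0.0487 F [-1.4 -0.8 -5.7]
at t 7.9 tcp [ 0.6145 -0.0973  0.0361] w 0.0484 F [-3.8  1.4  0.5]
released t 9.7 tcp [ 0.6144 -0.0973  0.1851] w 0.0857 F [ 0.1  0.8 -0.5]
```

```bash
python3 go.py valve && python3 go.py plug; python3 - <<'E'
from h import *
p,d=vision.grab_frame("scene"); cv2.imwrite("pics/s1.png",p)
E
```

```text
down t 11.6 tcp [ 0.4491 -0.1459  0.0105] w 0.0852 F [-0.5  0.1  0.1]
gripped t 12.1 tcp [ 0.4487 -0.1462  0.0106] w 0.0351 F [-0.9  0.   6.7]
lifted t 13.2 tcp [ 0.4478 -0.146   0.1592] w 0.035 F [-0.4 -0.9 -3.1]
above t 14.3 tcp [0.6161 0.0793 0.1356] w 0.035 F [ 0.5 -1.3 -2.5]
at t 16.0 tcp [0.6166 0.0816 0.0159] w 0.0347 F [ 0.1 -0.1 -2.9]
released t 17.9 tcp [0.616  0.0812 0.1651] w 0.0856 F [-0.2 -1.   0.4]
down t 19.8 tcp [0.4416 0.0997 0.0094] w 0.0854 F [-1.  -0.2 -0.2]
gripped t 20.3 tcp [0.4415 0.0994 0.0096] w 0.0389 F [-0.4 -0.7  6. ]
lifted t 21.4 tcp [0.4407 0.0992 0.1583] w 0.0388 F [-0.1  0.3 -0.8]
above t 22.4 tcp [0.6249 0.2689 0.1345] w 0.039 F [-0.  -0.9  0.3]
at t 24.1 tcp [0.6255 0.2699 0.0148] w 0.0392 F [ 0.7 -0.4 -1. ]
released t 25.9 tcp [0.6251 0.2693 0.1639] w 0.0854 F [ 0.4  0.9 -0.1]
```

View pics/s1.png

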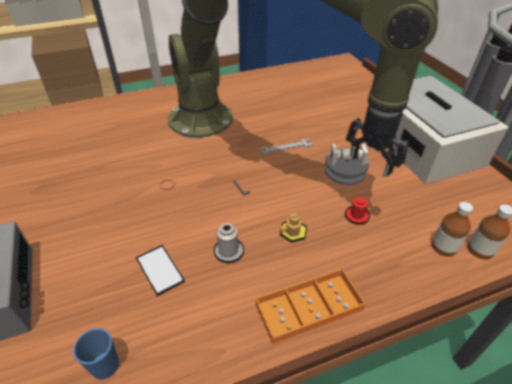

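Housing (229,243), valve (293,230) and plug (358,210) stand upright in their nests. Next the cell, carried higher so it clears them.

```bash
python3 - <<'E'
from h import *; from objs import O
xy,h,s,a,n,b,f=O["cell"]
pick(xy,h+s,a,f,up=.18); carry(n,h+.006,b,up=.2)
p,d=vision.grab_frame("scene"); cv2.imwrite("pics/s2.png",p[100:340,60:380].repeat(2,0).repeat(2,1))
E
```

```text
down t 28.9 tcp [0.4526 0.3348 0.0534] w 0.0854 F [-0.3  0.2  0.5]
gripped t 29.5 tcp [0.4524 0.3345 0.0529] w 0.0265 F [ 0.  -1.6  5.1]
lifted t 30.9 tcp [0.4522 0.3338 0.2315] w 0.0264 F [-0.6  0.2 -3.7]
above t 33.1 tcp [ 0.6101 -0.2693  0.2127] w 0.0263 F [-0.3  0.3 -3.2]
```

View pics/s2.png

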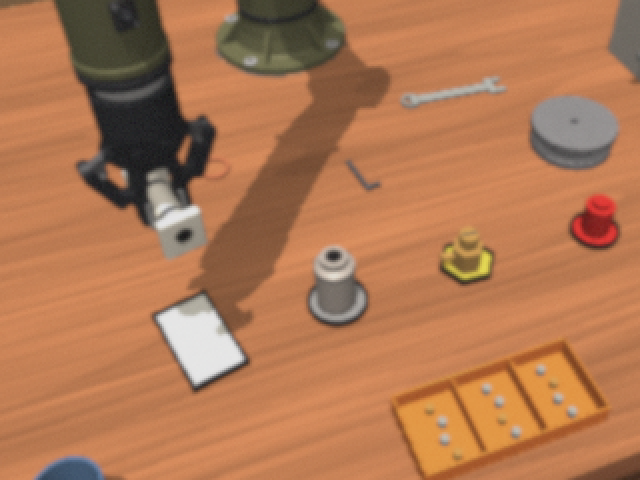

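The cell hangs level, lined up with its nest, and the turntable is empty. I'll set it down, back away and check.

```bash
python3 - <<'E'
from h import *; from objs import O
xy,h,s,a,n,b,f=O["cell"]
put(n,h+.006,up=.2); ctrl.set_joints([1.25,.507,-.238,1.5,.126,1.149,-.155]); say("home")
p,d=vision.grab_frame("top"); cv2.imwrite("pics/t3.png",cv2.resize(p[120:280,60:440],None,fx=2,fy=2))
E
python3 meas.py
python3 - <<'E'
from h import *
p,d=vision.grab_frame("scene"); cv2.imwrite("pics/s3.png",cv2.resize(p[160:320,100:400],None,fx=2.5,fy=2.5))
E
```

```text
at t 35.3 tcp [ 0.6098 -0.2712  0.0135] w 0.0263 F [-1.   0.4 -2.8]
released t 37.6 tcp [ 0.6093 -0.2707  0.2125] w 0.0854 F [ 0.8 -0.9 -0.3]
home t 39.3 tcp [ 0.2599 -0.5684  0.2314] w 0.0851 F [-0.4  1.7 -0.1]
top nest_cell 0.66 904 901 904 zmax [-0.002  0.004  0.012] mean [ 0.5974 -0.263 ] rect [ 0.6078 -0.2692] [0.13   0.0765] 11.4
top nest_housing 0.88 276 276 276 zmax [-0.     0.005  0.011] mean [ 0.6025 -0.0839] rect [ 0.6043 -0.0883] [0.0764 0.0516] 58.4
top nest_valve 0.65 437 435 437 zmax [-0.001  0.005  0.038] mean [0.6079 0.0885] rect [0.6141 0.0855] [0.0745 0.0692] 88.9
top nest_plug 0.73 296 294 296 zmax [0.001 0.006 0.015] mean [0.6158 0.2647] rect [0.6185 0.2667] [0.054  0.0657] 44.3
top turntable 0.66 2807 2794 2807 zmax [0.001 0.044 0.048] mean [0.4478 0.3344] rect [0.4473 0.3349] [0.1336 0.1298] 46.3meas.py:15: RuntimeWarning: Mean of empty slice.
  "mean",s.mean(0).round(4), "rect",np.round(r[0],4),np.round(r[1],4),round(r[2],1))
  ret = um.true_divide(
Traceback (most recent call last):
  File "meas.py", line 15, in <module>
    "mean",s.mean(0).round(4), "rect",np.round(r[0],4),np.round(r[1],4),round(r[2],1))
                                               ~^^^
TypeError: 'NoneType' object is not subscriptable
```

View pics/t3.png

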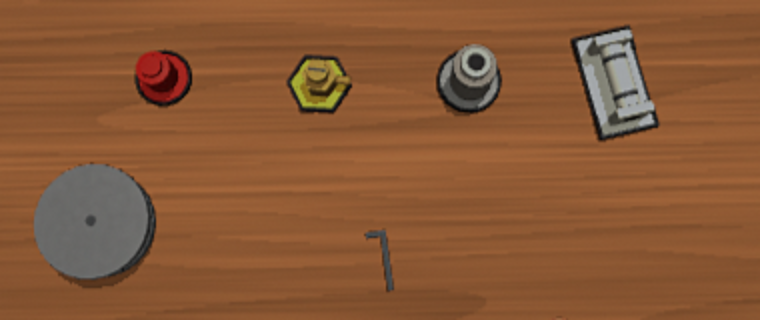

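View pics/s3.png

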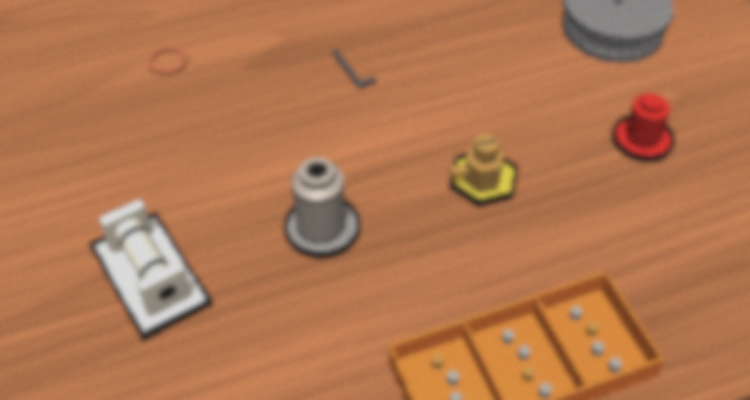

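All four parts look seated and the hex key has not visibly moved. I'll check part positions and heights numerically.

```bash
python3 - <<'E'
from h import *; from objs import O
for cam in ["top","scene"]:
    p,d=vision.grab_frame(cam); P=cloud(cam,d)
    for n,z in [("cell",.053),("housing",.089),("valve",.061),("plug",.061),("hexkey",.007)]:
        m,pr,_=mask(cam,n+"_center")
        if m is None: print(n,"none"); continue
        W=P[m&(d>0)]
        if n=="hexkey": print(cam,n,W.mean(0).round(4)); continue
        s=W[abs(W[:,2]-z)<.006]; r=cv2.minAreaRect(s[:,:2].astype(np.float32))
        print(cam,n,round(pr,2),len(s),"rect",np.round(r[0],4),np.round(r[1],3),round(r[2],1),"off mm",((np.array(r[0])-O[n][4])*1000).round(1),"top z",np.median(s[:,2]).round(4))
        if n=="cell": 
            k=(s[:,0]>O[n][4][0]); print("  ends z",np.median(s[k,2]).round(4),np.median(s[~k,2]).round(4))
E
```

```text
top cell 0.97 195 rect [ 0.608  -0.2696] [0.1   0.042] 13.0 off mm [-1.7  1.4] top z 0.0512
  ends z 0.0514 0.0512
top housing 0.91 177 rect [ 0.6138 -0.0969] [0.032 0.033] 46.9 off mm [-1.2  0.4] top z 0.0882
top valve 0.72 99 rect [0.6159 0.0819] [0.024 0.024] 67.4 off mm [-0.6  0.4] top z 0.0606
top plug 0.87 99 rect [0.6236 0.2698] [0.027 0.028] 10.9 off mm [-1.9  0. ] top z 0.06
hexkey none
scene cell 0.91 213 rect [ 0.6079 -0.2728] [0.102 0.043] 12.8 off mm [-1.8 -1.8] top z 0.0526
  ends z 0.0526 0.0525
scene housing 0.9 141 rect [ 0.6136 -0.099 ] [0.031 0.035] 33.5 off mm [-1.4 -1.7] top z 0.0896
scene valve 0.78 67 rect [0.6161 0.0781] [0.022 0.023] 84.3 off mm [-0.4 -3.4] top z 0.0611
scene plug 0.53 79 rect [0.6243 0.2694] [0.031 0.03 ] 81.4 off mm [-1.2 -0.4] top z 0.0606
scene hexkey [0.429  0.0103 0.0071]
```

```bash
python3 -c "
from station import ticket; print(ticket.close_job())"
```

```text
the job is handed in; nothing more can be done
None
```

All four parts are stowed in their matching nests, and I handed the job in at about 40 s of robot time, with the arm back at its start pose and the gripper open. I placed the housing, valve, plug and cell in that order. No verdict was reported, so what follows is from my own checks.

- **Position:** both cameras put every part within about 4 mm of its nest centre (limit 15 mm). The cell is within about 1° of its nest's direction.
- **Height:** the part tops are within 2 mm of where they should be when seated on the nest floor. The largest difference was the cell, 1.8 mm low in the top camera and 0.4 mm low in the scene camera, which is within the calibration error.
- **Level:** the two ends of the cell are at the same height to 0.2 mm, and the other three parts look upright in the pictures.
- **Hex key:** the last network check on this one failed. The top camera missed it, and the scene camera gave a point about 22 mm from its earlier one. The pictures before and after show the key at the same pixels to within 1 px in both cameras, and no planned grasp or placing was near it. I took it as unmoved.

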